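Hang the eyed plug gauge on the sprung retracting hook

TASK

Lift the plug gauge that has an eye on top straight up out of its deep magazine bay, stand it on the open bench and let go, then take it again with the hand leaning back so that it goes in under the rail, and stand it in the round seat with its eye facing along the rail. Pull the sprung hook down by its black handle, run its prong through the eye of the seated gauge, and ease the hook up by hand, never letting it snap up, until the gauge hangs free and still with the hook fully home at the top; then let go. Keep the gauge upright throughout and leave the other parts where they are.

Things in the scene. Friction and masses are not known exactly. Their poses are not given: they have to be found in the camera images.
- gauge_mid (a point): Eyed plug gauge (0.3 to 0.5 kg); this point is on its axis at half height, 78 mm above its underside; z up. 0 to 42 mm: round steel plug 46 mm across. 42 to 101 mm: dark square handle 22 by 22 mm, sides along its x and y. On top a steel eye, top at 156 mm.
- gauge_eye (a point): Inside top of the gauge's eye, 146 mm above the gauge's underside, where the hook bears. The eye is of 10 mm round bar in the gauge's x-z plane: 48 mm wide outside (x), 10 mm thick (y); its opening is 28 mm wide (x) and runs 109 to 146 mm above the underside. It is hooked through along the gauge's y, either way round.
- magazine: Fixed open-topped sheet-steel box, 136 (x) by 160 (y) by 165 mm high, walls and floor 4 mm; origin centre of underside, z up. A wall makes two bays, 62 (x) by 152 mm (y), centred at x = -33 and +33 mm: the eyed gauge stands in one, a plain one in the other. The eye faces about along y: fingers fit only straight down, closing along y.
- plain_mid (a point): Another plug gauge of the same plug and handle, ending in a 28 mm ball at 122 mm in place of an eye; bystander in the other bay. This point is 60 mm above its underside.
- station: Fixed frame: rail along its y, 50 mm deep (x -25 to 25 mm), underside 270, top 300 mm above the bench, on two 30 mm posts at y = -270 and +140 mm. Origin on the bench below the rail's middle line, z up, -x the open front towards the robot. Rail, hook and seat lie on its x = 0 plane; the rail bars reaching the seat from straight above.
- seat_floor (a point): Round steel seat on the bench under the rail (x = 0 of the station, fixed; its axes are those of the station). This point: centre of its floor, 4 mm above the bench. Recess 52 mm across, its rim 6 mm above the floor (10 mm above the bench), 68 mm outside.
- trolley (a joint): Position of the trolley that carries the hook along the rail, m: 0 at y = -190 mm of the station, growing towards +y, to 0.22. Slides freely (about 1 N). At the start it is 120 mm or more on the -y side of the seat.
- hook (a joint): How far the sprung hook is pulled down, m: 0 fully home (up), to 0.11. The spring pulls it up with about 10 N net, 3 N more at the bottom; it lifts the gauge. Let go when down, it flies up.
- hook_bight (a point): Top of the prong's middle, where the eye should hang; 209 mm above the bench at hook = 0. The hook is an upright 8 mm rod; at its foot an 8 mm prong points along the station's +y, from the rod (26 mm to -y of this point) to 31 mm on the +y side, where its tip turns up to 9 mm above this point. Its underside is 8 mm below this point.
- pull_grip (a point): Centre of the hook's black pull handle: upright block 28 (x) by 18 (y) by 36 mm high on a 46 mm square, 6 mm thick plate (plate top 18 mm below this point), on an arm 115 mm in front (-x) of the rod, rigid with the hook; axes as the station. 259 mm above the bench at hook = 0. Pinch across y from straight above.
- puller: Green enamel two-jaw bearing puller standing at the rear, 130 mm wide, 136 mm high. Bystander.
- bushing: Bronze bushing, 40 mm across, 40 mm high, standing. Bystander.
- race: Chrome bearing outer race, 80 mm across, 22 mm high, lying. Bystander.
- washer: Red plastic thrust washer, 54 mm across, 6 mm thick. Bystander.
- vblock: Dark steel V-block 70 by 50 by 50 mm. Bystander.
- spanner: Open-ended spanner lying on the bench. Bystander.
Things that resemble listed ones, but are neither listed nor needed, are in the scene too. Leave any brown look-alike of the part that bears gauge_mid alone.

How it is judged:
On the way, in this order (a step that is already met when the one before it is completed fails the run):
1. the gauge stands released on the open bench (distance of gauge_mid from where it was at the start of the episode above 0.08 m and horizontal distance between gauge_mid and seat_floor above 0.06 m and height (world z) of gauge_mid below 0.081 m and angle between gauge_mid's own z axis and vertical below 0.1 rad and contact force between the fingers and gauge below 0.05 N), for 0.2 s.
2. the gauge stands released in the seat (horizontal distance between gauge_mid and seat_floor below 0.006 m and height (world z) of gauge_mid below 0.085 m and angle between gauge_mid's own z axis and vertical below 0.1 rad and contact force between the fingers and gauge below 0.05 N), for 0.2 s.
3. the hook is pulled down with its prong in the eye of the seated gauge (value of joint hook above 0.05 m and horizontal distance between hook_bight and gauge_eye below 0.026 m and distance between hook_bight and gauge_eye below 0.04 m and height (world z) of gauge_mid below 0.09 m), for 0.1 s.
At the end, for the whole second after the job is handed in: The gauge hangs by its eye on the hook's prong (inside top of the eye within 26 mm of the bight), the hook within 10 mm of fully home, the gauge's middle over 125 mm above the bench, tilted less than 0.2 rad and slower than 0.05 m/s (value of joint hook below 0.01 m and distance between hook_bight and gauge_eye below 0.026 m and height (world z) of gauge_mid above 0.125 m and angle between gauge_mid's own z axis and vertical below 0.2 rad and linear speed of gauge below 0.05 m/s); the robot touches nothing.
It fails at once if the hook snaps up (faster than 0.4 m/s) (velocity of joint hook below -0.4 m/s).
It fails at once if the gauge is tipped over (angle between gauge_mid's own z axis and vertical above 0.6 rad).
It fails at once if a bystander is moved more than 30 mm (distance of any of puller, bushing, race, washer, vblock, spanner, plain_mid from where it was at the start of the episode above 0.03 m).
It also fails if it takes over 72 s, if anything falls off the work surface, if the arm or the gripper's body presses on something with over 40 N, if the wrist force passes 120 N, or if a joint passes its speed limit or range.

ROBOT

A 6-joint arm with a two-finger parallel gripper is mounted at the origin on the work surface. World frame = base frame: x ahead of the robot, y to its left, z up, the work surface at z = 0. Lengths are in m, angles in rad, forces in N, time in s.
With the tool pointing down it reaches from about 0.3 to 0.775 m from the base axis. Payload 14.6 kg.
Tool frame: the origin (TCP) lies midway between the tips of the shut fingers; the grasp point (between the pads) lies 19 mm behind it (ctrl.grip_depth is the distance from the TCP to the grasp point, in m); z points along the fingers, x is the direction in which the jaws open and shut, and the axes are right-handed (so a half turn about z gives the same grasp; the last joint's range is limited). The gripper opens to 94 mm and grips with 3 to 60 N. Pads are 16 mm wide; open, the fingers measure 119 mm over their backs; the gripper's body (75 mm by 177 mm) begins 78 mm behind the grasp point.
Start: joints at [1.257, 0.3, 1.521, -0, 1.321, -0.067], TCP at [0.134, 0.533, 0.205] pointing down, gripper open.
Joint ranges: [-3.03, 3.03], [-0.79, 2.21], [0.23, 2.52], [-1.04, 4.18], [0, 3.07], [-2.55, 2.55]. Speed limits (rad/s): [2.22, 2.22, 2.57, 3.14, 3.14, 3.14].

INTERFACE

Orientations are given as [roll, pitch, yaw] about the fixed x, y, z axes, in that order (R = Rz(yaw) Ry(pitch) Rx(roll)).
In Python, from station import ctrl gives the robot as it stands.
- The arm moves only by the tool play_rows, never from a script. Its argument "steps" is a list that holds one entry, the list of rows, each a list of 7 numbers: the shift along the tool's x, y, z in cm, then the turn, a rotation vector about the tool's x, y, z in rad, then the opening, from 0 (shut) to 1 (fully open). In form: [[[x, y, z, ax, ay, az, hand], ...]]. A call has 1 to 20 rows; each row is the pose to reach, as a shift and turn from the pose measured when the call began, along the tool's axes at that moment; what a row does not reach only later rows make up. A row lasts 1/12 s, in which the tool goes at most 41.7 mm and 7.16 degrees, less where a joint would pass 70% of its speed; a pose out of reach is approached as far as the arm can. A call with a gripper value outside its range is refused whole. The fingers move at their own pace and stop on an object; "force" is the grip in N (left out, the last holds). Time passes only in rows, so rows that repeat a pose let the fingers close. It gives the time, the measured TCP pose, the force and the opening at its end, in the units of the state.
- ctrl.get_obs(): the state, without advancing time (a new reading comes with each control period).
- ctrl.camera(name): name is "scene" or "top"; returns a dict with "frame" (420x560x3 uint8, blue, green, red), "fovy" (degrees; the focal length in pixels is half the picture's height over the tangent of half this angle, whatever the lens; pixels are square), "cx", "cy" (the principal point, pixels), "world_to_cam" (4x4, takes a point from world to camera coordinates). Camera axes: x right, y up, looking along -z (the intrinsics and any distortion apply to the point x, -y, -z); pixel columns grow to the right and rows downward; lengths in m; the calibration is good to about 2 mm. A picture is of the moment at which its call begins. There is no depth.
- ctrl.hand_in(): hands the job in, once; it reports no verdict.
The state is a dict: "time_s": time; "qpos": joint angles; "joint_vel": joint speeds; "tau": joint torques, N m; "ee_pos": TCP position; "eef_rot": TCP orientation; "force": force on the tool from outside, world axes, zero at the start; "moment": the same for the moment, N m; "grip_width": finger opening in m.
Only numpy, scipy, OpenCV 4.12 (cv2) and the standard library are available. Lean on these libraries where they do the work, as an engineer would, in place of code of your own. Each camera call takes 0.05 s, during which the arm holds its last target. There are 200 camera calls.

## Working session

There is one attempt and no reset: what is moved stays moved. The work goes in short steps, Python scripts to look and compute and a tool call to move; the robot and the scene stay as the last step left them, time stands still between calls to the robot, and variables do not carry over. Pictures are saved under pics/ and viewed, about 8 in all and at most 12, crops included, and the job is handed in when it is done.

Besides the shell and the picture viewer there is one more tool, called by a JSON object that holds its "fn" and its "kwargs", one argument or row to a line. play_rows: Moves the arm, as the interface text tells. Its arguments: {"type":"object","properties":{"steps":{"type":"array"},"force":{"type":"number"}},"required":["steps"]}

```bash
ls; mkdir -p pics; cat > h.py <<'E'
import numpy as np, cv2
from station import ctrl
def cam(n):
    c=ctrl.camera(n); c['f']=210/np.tan(np.radians(c['fovy'])/2); return c
def proj(c,P):
    p=c['world_to_cam']@np.r_[P,1]; return np.array([c['cx']+c['f']*p[0]/-p[2], c['cy']-c['f']*p[1]/-p[2]])
def ray(c,uv):
    T=np.linalg.inv(c['world_to_cam']); d=T[:3,:3]@np.array([(uv[0]-c['cx'])/c['f'],-(uv[1]-c['cy'])/c['f'],-1]); return T[:3,3],d/np.linalg.norm(d)
def onz(c,uv,z):
    o,d=ray(c,uv); return o+d*(z-o[2])/d[2]
def tri(c1,u1,c2,u2):
    A=np.zeros((3,3));b=np.zeros(3);R=[ray(c1,u1),ray(c2,u2)]
    for o,d in R:
        M=np.eye(3)-np.outer(d,d);A+=M;b+=M@o
    p=np.linalg.solve(A,b); return p,[float(np.linalg.norm(np.cross(p-o,d))) for o,d in R]
E
python3 - <<'E'
from h import *
print(ctrl.get_obs())
for n in('scene','top'):
    c=cam(n);cv2.imwrite(f'pics/{n}0.png',c['frame'])
    print(n,{k:v for k,v in c.items() if k!='frame'})
E
```

```text
pics
{'time_s': 0.0, 'qpos': array([ 1.25739310e+00,  3.00445529e-01,  1.52160578e+00, -2.13651233e-05,
        1.32068446e+00, -6.66084459e-02]), 'joint_vel': array([ 9.75258610e-04,  2.31641838e-03,  5.43034501e-04,  7.07946526e-04,
       -2.87382008e-05,  1.88523404e-03]), 'tau': array([-6.26642377e-04, -5.31805372e+01, -3.52734089e+01,  7.08121830e-02,
        2.44405976e-02, -4.51423125e-05]), 'ee_pos': array([0.13429299, 0.53307524, 0.20488991]), 'eef_rot': array([-3.14153722e+00,  1.14195381e-03,  1.32400688e+00]), 'force': array([ 0.21527416,  0.19652962, -0.56072211]), 'moment': array([ 0.00986456, -0.03673049,  0.05165902]), 'grip_width': 0.09416197122595012}
scene {'fovy': 45.221393499718104, 'cx': 281.85861763606704, 'cy': 201.47789247946562, 'world_to_cam': array([[-0.8380364 ,  0.5455484 , -0.00848158,  0.46351652],
       [-0.4297889 , -0.65047822,  0.62622646,  0.15458405],
       [ 0.33611976,  0.52844586,  0.77959508, -1.63131902],
       [ 0.        ,  0.        ,  0.        ,  1.        ]]), 'f': np.float64(504.227244913734)}
top {'fovy': 54.68440452628706, 'cx': 272.3013859314753, 'cy': 212.48100690725184, 'world_to_cam': array([[-0.00966459, -0.99994834, -0.00314947,  0.01330312],
       [ 0.99876122, -0.00980677,  0.04878383, -0.54814046],
       [-0.04881219, -0.0026741 ,  0.99880439, -1.20949655],
       [ 0.        ,  0.        ,  0.        ,  1.        ]]), 'f': np.float64(406.1332840780925)}
```

View pics/scene0.png

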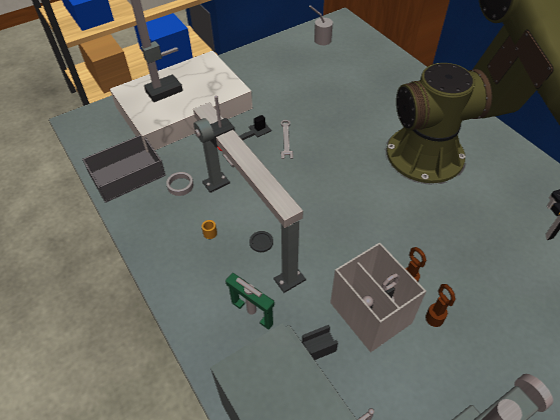

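View pics/top0.png

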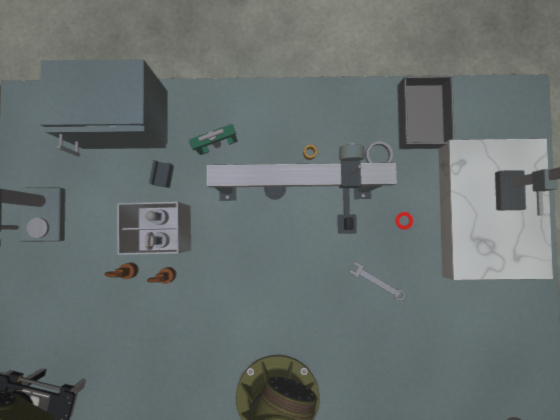

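Candidates for the eyed gauge: the grey ringed part in the magazine bay (top ≈ (155,240), scene ≈ (390,285)). The two brown eyed look-alikes outside, top (122,271) and (161,275), are excluded. The plain one with a ball is at top (155,215). One close crop to check the choice.

```bash
python3 - <<'E'
from h import *
s=cv2.imread('pics/scene0.png');t=cv2.imread('pics/top0.png')
def cr(im,x,y,w,h,k): return cv2.resize(im[y:y+h,x:x+w],None,fx=k,fy=k,interpolation=cv2.INTER_CUBIC)
a=cr(t,110,195,80,60,5); b=cr(s,325,235,100,75,4)
c=cr(t,200,135,200,150,2);c=cr(t,260,140,133,100,3)[:300,:400]; c=cv2.resize(c,(400,300)); d=cr(s,190,90,133,100,3); d=cv2.resize(d,(400,300))
cv2.imwrite('pics/c1.png',np.vstack([np.hstack([a,b]),np.hstack([c,d])]))
E
```

```text
(no output)
```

View pics/c1.png

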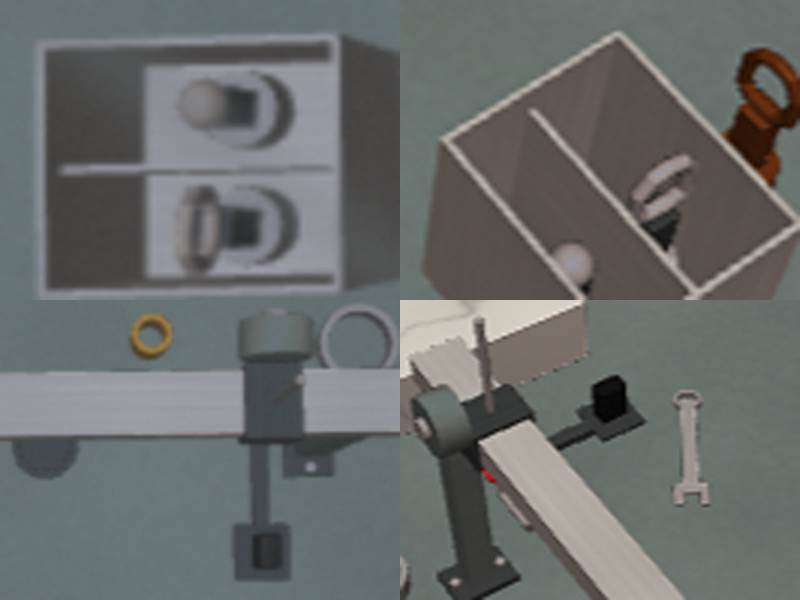

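The crop confirms the eyed gauge in the near bay: ring at top px ≈ (149,241), scene px ≈ (491,283 in crop → 391,283). The ball-topped plain gauge is in the far bay. The pull handle is at top ≈ (349,223), and the seat disc at scene ≈ (261,241).

```bash
python3 - <<'E'
from h import *
s,t=cam('scene'),cam('top'); S,T=s['frame'],t['frame']; np.set_printoptions(precision=4,suppress=True)
# seat in scene
print('seat patch',S[241,261],S[241,290-50],S[225,262])
g=cv2.cvtColor(S,cv2.COLOR_BGR2GRAY)
roi=g[222:262,240:284]; _,m=cv2.threshold(roi,0,255,cv2.THRESH_BINARY_INV+cv2.THRESH_OTSU)
for k in sorted(cv2.findContours(m,cv2.RETR_EXTERNAL,cv2.CHAIN_APPROX_NONE)[0],key=cv2.contourArea)[-2:]:
    if len(k)>5 and cv2.contourArea(k)>50:
        e=cv2.fitEllipse(k+np.array([240,222])); print('seat el',e, onz(s,e[0],.008))
        pts=np.array([onz(s,p[0]+[240,222],.01)[:2] for p in k]); print(' circle',cv2.minEnclosingCircle(pts.astype(np.float32)), pts.min(0),pts.max(0))
# rail edges top
gt=cv2.cvtColor(T,cv2.COLOR_BGR2GRAY)
m=((gt>130)).astype(np.uint8); m[:150]=0;m[205:]=0;m[:,:200]=0;m[:,338:]=0
k=max(cv2.findContours(m,cv2.RETR_EXTERNAL,cv2.CHAIN_APPROX_NONE)[0],key=cv2.contourArea); r=cv2.boundingRect(k);print('rail box',r)
for x in(215,250,290,330):
    ys=np.where(m[:,x])[0]; a,b=onz(t,(x,ys.min()-.5),.3),onz(t,(x,ys.max()+.5),.3); print(x,ys.min(),ys.max(),a[:2],b[:2],(a+b)[:2]/2)
print('rail L end',onz(t,(r[0]-.5,175),.3))
# same in scene: red/rail corner near (300,215)
# magazine rim
for p in[(118,203.4),(178,202.4),(178.4,253),(118,254)]: print('mag',onz(t,p,.165))
# pull handle (black) both
for n,c,F,(x,y,w,h) in(('top',t,T,(335,205,30,35)),('scene',s,S,(248,112,26,26))):
    m=(F[y:y+h,x:x+w].max(2)<28).astype(np.uint8); ks=cv2.findContours(m,cv2.RETR_EXTERNAL,cv2.CHAIN_APPROX_NONE)[0]
    k=max(ks,key=cv2.contourArea)+np.array([x,y]);print(n,'black',cv2.minAreaRect(k),cv2.boundingRect(k))
print('eye z',onz(t,(149.4,240.6),.14))
for z in(.13,.14,.15): print(z,onz(t,(149.4,240.6),z),onz(s,(391,283),z))
print('tri',tri(t,(149.4,240.6),s,(391,283)))
E
```

```text
seat patch [56 57 55] [110 114 104] [115 118 109]
seat el ((282.06048583984375, 235.69805908203125), (2.139177083969116, 47.248260498046875), 179.3292236328125) [0.5655 0.0203 0.008 ]
 circle ((0.5762139558792114, 0.03623947501182556), 0.06595809757709503) [ 0.5378 -0.0204] [0.612  0.0929]
seat el ((260.83355712890625, 241.27587890625), (20.710132598876953, 23.45969009399414), 84.10252380371094) [0.6256 0.0035 0.008 ]
 circle ((0.6257294416427612, 0.004463530611246824), 0.036142896860837936) [ 0.5911 -0.0315] [0.6614 0.0401]
rail box (207, 164, 131, 22)
215 165 185 [0.6469 0.139 ] [0.598  0.1391] [0.6225 0.1391]
250 165 184 [0.6461 0.0578] [0.5995 0.0581] [0.6228 0.058 ]
290 164 184 [ 0.6475 -0.0349] [ 0.5986 -0.0343] [ 0.623  -0.0346]
330 164 184 [ 0.6466 -0.1276] [ 0.5977 -0.1268] [ 0.6221 -0.1272]
rail L end [0.6226 0.1588 0.3   ]
mag [0.5689 0.4152 0.165 ]
mag [0.57   0.2565 0.165 ]
mag [0.4367 0.2552 0.165 ]
mag [0.4356 0.414  0.165 ]Traceback (most recent call last):
  File "<stdin>", line 24, in <module>
ValueError: max() iterable argument is empty
```

```bash
python3 - <<'E'
from h import *
np.set_printoptions(precision=4,suppress=True)
s,t=cam('scene'),cam('top'); S,T=s['frame'],t['frame']
for n,F,(x,y,w,h) in(('top',T,(335,205,30,35)),('scene',S,(248,112,26,26))):
    b=F[y:y+h,x:x+w].max(2);print(n,np.unique(b)[:12])
    v=np.sort(b.ravel()); th=45
    m=(b<th).astype(np.uint8); ks=cv2.findContours(m,cv2.RETR_EXTERNAL,cv2.CHAIN_APPROX_NONE)[0]
    k=max(ks,key=cv2.contourArea)+np.array([x,y]);print(n,cv2.minAreaRect(k),cv2.boundingRect(k))
for z in(.135,.145,.155): print(z,onz(t,(149.4,240.6),z),onz(s,(391,283),z))
print('tri',tri(t,(149.4,240.6),s,(391,283)))
b=T[205:240,335:365].max(2); print(b[8:28:1,6:22])
E
```

```text
top [38 39 40 41 42 43 44 45 46 47 48 49]
top ((345.0, 223.5), (2.0, 9.0), 0.0) (344, 219, 3, 10)
scene [ 1  2  3  4  6  7  8  9 10 11 12 14]
scene ((258.7399597167969, 122.67999267578125), (14.566400527954102, 12.0208158493042), 81.8698959350586) (253, 115, 13, 16)
0.135 [0.4694 0.3408 0.135 ] [0.4733 0.3488 0.135 ]
0.145 [0.4696 0.3377 0.145 ] [0.4784 0.3523 0.145 ]
0.155 [0.4698 0.3347 0.155 ] [0.4835 0.3557 0.155 ]
tri (array([0.4686, 0.3446, 0.1242]), [0.0008347777981047448, 0.0008347777981047008])
[[116 113 102  71  80  79  77  79  92 111 112 113 113 115 114 115]
 [ 97  95  89  68  80  80  78  77  82  94  87  84  87  90 103 111]
 [ 79  78  76  75  77  76  75  76  76  78  77  77  78  79  83  95]
 [ 76  78  77  76  75  75  74  74  74  74  75  75  77  75  80  95]
 [ 77  77  77  73  72  70  64  64  62  63  62  66  74  77  81  94]
 [ 79  77  73  59  51  46  51  50  48  49  48  51  64  75  78  88]
 [ 77  79  70  45  40  45  53  53  53  51  48  50  57  73  77  88]
 [ 79  78  70  44  40  47  55  56  53  52  49  50  57  75  79  90]
 [ 79  77  70  44  40  44  52  55  53  51  50  50  57  75  77  89]
 [ 77  78  69  44  40  45  54  54  53  50  50  49  58  74  78  89]
 [ 78  77  69  43  40  44  52  52  50  50  47  48  57  72  76  91]
 [ 75  76  69  45  38  45  53  52  51  49  48  50  56  71  76  91]
 [ 77  78  70  44  39  42  50  52  51  47  48  49  58  74  77  91]
 [ 77  76  69  43  39  42  51  53  51  49  48  47  54  72  76  90]
 [ 75  76  69  43  39  43  51  51  51  48  48  46  53  74  78  92]
 [ 78  75  70  46  41  43  51  51  49  47  48  48  57  72  76  91]
 [ 79  79  75  63  53  51  52  53  54  52  53  61  67  75  77  89]
 [ 77  78  77  75  76  75  74  75  74  74  75  73  74  76  78  91]
 [ 78  78  78  77  78  77  77  77  77  78  76  75  76  76  78  91]
 [ 81  81  80  79  80  78  80  78  78  79  77  75  77  79  81  92]]
```

```bash
cat >> h.py <<'E'
from scipy.spatial.transform import Rotation as Ro
np.set_printoptions(precision=4,suppress=True)
def tgt(lean=0,yaw=0):
    # jaws along world y; fingers down, hand leaned back (towards -x) by lean deg
    R=np.array([[0,1,0],[1,0,0],[0,0,-1]],float)
    return Ro.from_euler('z',yaw)*Ro.from_euler('y',-np.radians(lean))*Ro.from_matrix(R)
def rel(p,R,grasp=False):
    """cm shift + rotvec from measured pose; grasp=True: p is the grasp point"""
    o=ctrl.get_obs(); R0=Ro.from_euler('xyz',o['eef_rot']); p=np.array(p,float)
    if grasp: p=p+R.apply([0,0,ctrl.grip_depth])
    print('shift cm',R0.inv().apply(p-o['ee_pos'])*100,'rot',(R0.inv()*R).as_rotvec(),'tcp',p)
def st():
    o=ctrl.get_obs(); print(o['time_s'],o['ee_pos'],o['eef_rot'],o['force'],o['grip_width'],'q',o['qpos'])
E
python3 - <<'E'
from h import *
rel([.469,.341,.26],tgt())
t=cam('top'); print(onz(t,(349.5,223.4),.277), ctrl.grip_depth)
E
```

```text
shift cm [-10.4705  37.1484  -5.4689] rot [-0.0001  0.0004 -0.2468] tcp [0.469 0.341 0.26 ]
[ 0.5078 -0.1744  0.277 ] 0.0188
```

{"fn": "play_rows", "kwargs": {
  "steps": [
    [[-1,4,-2,0,0,-0.05,1],[-2,8,-4,0,0,-0.1,1],[-3,12,-5.5,0,0,-0.15,1],[-4.2,16,-5.5,0,0,-0.2,1],[-5.5,20,-5.5,0,0,-0.247,1],[-6.7,24,-5.5,0,0,-0.247,1],[-8,28,-5.5,0,0,-0.247,1],[-9,32,-5.5,0,0,-0.247,1],[-10,35.5,-5.5,0,0,-0.247,1],[-10.5,37.1,-5.5,0,0,-0.247,1],[-10.5,37.1,-5.5,0,0,-0.247,1],[-10.5,37.1,-5.5,0,0,-0.247,1]]
  ],
  "force": 25
}}

```text
time_s: 1.35
ee_pos: [0.4691, 0.3401, 0.2599]
eef_rot: [-3.141, 0.001, 1.569]
force: [-0.2, -0.2, 0.3]
grip_width: 0.0939
```

```bash
python3 - <<'E'
from h import *
st(); rel([.469,.341,.076],tgt())
E
```

```text
1.35 [0.4691 0.3401 0.2599] [-3.1409  0.0005  1.569 ] [-0.1652 -0.1529  0.2996] 0.09390020241365254 q [ 0.5642  0.3328  1.3521 -0.0001  1.4576 -1.0048]
shift cm [ 0.0968  0.0058 18.3908] rot [-0.0007  0.0005 -0.0018] tcp [0.469 0.341 0.076]
```

{"fn": "play_rows", "kwargs": {
  "steps": [
    [[0.1,0,3,0,0,0,1],[0.1,0,6,0,0,0,1],[0.1,0,9,0,0,0,1],[0.1,0,12,0,0,0,1],[0.1,0,14.5,0,0,0,1],[0.1,0,16.5,0,0,0,1],[0.1,0,17.8,0,0,0,1],[0.1,0,18.4,0,0,0,1],[0.1,0,18.4,0,0,0,1]]
  ]
}}

```text
time_s: 2.1
ee_pos: [0.4678, 0.3415, 0.075]
eef_rot: [-3.139, 0.001, 1.57]
force: [0.2, -0.2, 0.1]
grip_width: 0.0939
```

{"fn": "play_rows", "kwargs": {
  "steps": [
    [[0,0,0,0,0,0,0.5],[0,0,0,0,0,0,0.3],[0,0,0,0,0,0,0],[0,0,0,0,0,0,0],[0,0,0,0,0,0,0],[0,0,0,0,0,0,0],[0,0,0,0,0,0,0],[0,0,0,0,0,0,0]]
  ]
}}

```text
time_s: 2.77
ee_pos: [0.4678, 0.3414, 0.075]
eef_rot: [-3.139, 0.001, 1.57]
force: [-0.1, 0.1, 0.1]
grip_width: 0.0442
```

{"fn": "play_rows", "kwargs": {
  "steps": [
    [[0,0,0,0,0,0,0],[0,0,0,0,0,0,0],[0,0,0,0,0,0,0],[0,0,0,0,0,0,0],[0,0,0,0,0,0,0],[0,0,0,0,0,0,0]]
  ]
}}

```text
time_s: 3.27
ee_pos: [0.4678, 0.3415, 0.075]
eef_rot: [-3.139, 0.001, 1.57]
force: [0.2, 0.4, 0.4]
grip_width: 0.0218
```

{"fn": "play_rows", "kwargs": {
  "steps": [
    [[0,0,-1,0,0,0,0],[0,0,-2.5,0,0,0,0],[0,0,-5,0,0,0,0],[0,0,-8,0,0,0,0],[0,0,-11,0,0,0,0],[0,0,-14,0,0,0,0],[0,0,-17,0,0,0,0],[0,0,-19,0,0,0,0],[0,0,-19.5,0,0,0,0],[0,0,-19.5,0,0,0,0]]
  ]
}}

```text
time_s: 4.1
ee_pos: [0.4684, 0.3417, 0.2711]
eef_rot: [-3.141, 0.0, 1.57]
force: [0.9, -0.6, -5.5]
grip_width: 0.0215
```

```bash
python3 - <<'E'
from h import *
st(); rel([.43,.03,.265],tgt()); rel([.43,.03,.075],tgt())
s,t=cam('scene'),cam('top')
a=cv2.resize(s['frame'][110:320,200:480],(560,420)); cv2.imwrite('pics/l1.png',a)
E
```

```text
4.1 [0.4684 0.3417 0.2711] [-3.1408  0.0005  1.57  ] [ 0.8627 -0.6007 -5.5087] 0.021534552321776493 q [ 0.5672  0.3286  1.3323 -0.      1.4816 -1.0028]
shift cm [-31.1777  -3.8123   0.6252] rot [-0.0008  0.0005 -0.0008] tcp [0.43  0.03  0.265]
shift cm [-31.1684  -3.7978  19.6252] rot [-0.0008  0.0005 -0.0008] tcp [0.43  0.03  0.075]
```

View pics/l1.png

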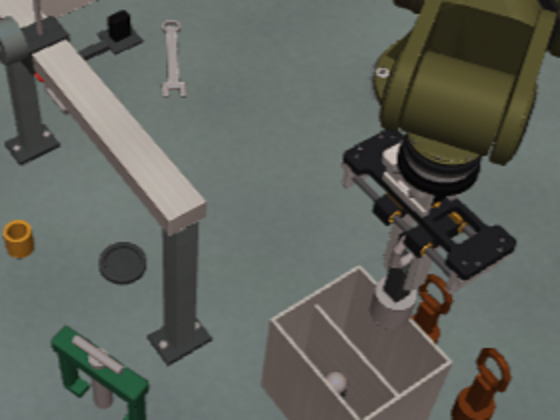

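Gauge is held and clear of the magazine (scene crop (395,300) = full px ≈ (397,260)), upright; plain gauge undisturbed. Now carry it to the open bench in front of the seat.

{"fn": "play_rows", "kwargs": {
  "steps": [
    [[-1.5,0,0,0,0,0,0],[-4,-0.2,0,0,0,0,0],[-7.5,-0.5,0,0,0,0,0],[-11,-0.8,0,0,0,0,0],[-14.5,-1.1,0,0,0,0,0],[-18,-1.4,0,0,0,0,0],[-21.5,-1.7,2,0,0,0,0],[-25,-1.8,5,0,0,0,0],[-28,-1.8,8,0,0,0,0],[-31,-1.8,11,0,0,0,0],[-33,-1.8,14,0,0,0,0],[-33.7,-1.8,16.5,0,0,0,0],[-33.7,-1.8,18,0,0,0,0],[-33.7,-1.8,18.6,0,0,0,0],[-33.7,-1.8,18.6,0,0,0,0]]
  ]
}}

```text
time_s: 5.45
ee_pos: [0.4474, 0.004, 0.0814]
eef_rot: [-3.133, 0.002, 1.57]
force: [-0.1, 0.1, -4.0]
grip_width: 0.022
```

```bash
python3 - <<'E'
from h import *
st(); rel([.45,.0045,.071],tgt())
E
```

```text
5.45 [0.4474 0.004  0.0814] [-3.133   0.0024  1.5699] [-0.1343  0.1447 -4.0134] 0.022029082530612924 q [-0.0711  0.2337  1.9239 -0.0036  0.9924 -1.639 ]
shift cm [0.0495 0.271  1.0395] rot [-0.0086  0.0024 -0.0009] tcp [0.45   0.0045 0.071 ]
```

{"fn": "play_rows", "kwargs": {
  "steps": [
    [[0,0.3,0.4,-0.008,0.002,0,0],[0,0.3,0.7,-0.008,0.002,0,0],[0,0.3,0.9,-0.008,0.002,0,0],[0,0.3,1.0,-0.008,0.002,0,0],[0,0.3,1.0,-0.008,0.002,0,0],[0,0.3,1.0,-0.008,0.002,0,0]]
  ]
}}

```text
time_s: 5.95
ee_pos: [0.4504, 0.0041, 0.0717]
eef_rot: [-3.142, 0.0, 1.57]
force: [0.7, 0.7, -5.7]
grip_width: 0.0215
```

{"fn": "play_rows", "kwargs": {
  "steps": [
    [[0,0,0.05,0,0,0,0],[0,0,0.1,0,0,0,0],[0,0,0.15,0,0,0,0],[0,0,0.15,0,0,0,0]]
  ]
}}

```text
time_s: 6.28
ee_pos: [0.4509, 0.0041, 0.071]
eef_rot: [3.14, 0.0, 1.57]
force: [-1.1, -0.4, 6.0]
grip_width: 0.022
```

```bash
cat > kin.py <<'E'
from h import *
from scipy.optimize import least_squares
D=[(.3004,1.5216,.5497,.2049),(.3328,1.3521,.5794,.2599),(.3286,1.3323,np.hypot(.4684,.3417),.2711),(.2337,1.9239,.4474,.0814)]
o=ctrl.get_obs();D.append((o['qpos'][1],o['qpos'][2],np.hypot(*o['ee_pos'][:2]),o['ee_pos'][2]))
def f(p):
    a0,h,L1,L2,e=p; return np.array([[a0+L1*np.sin(a)+L2*np.sin(a+b+e)-r,h+L1*np.cos(a)+L2*np.cos(a+b+e)-z] for a,b,r,z in D]).ravel()
r=least_squares(f,[0,0,.4,.4,0]); print(r.x,abs(r.fun).max())
r2=least_squares(lambda p:f(np.r_[0,p,0]),[0,.4,.4]); print(r2.x,abs(r2.fun).max())
E
python3 kin.py; python3 -c "
from h import *;st()"
```

```text
[-0.0273 -0.1444  0.5095  0.4475  0.0598] 0.0004450335519295967
[-0.1237  0.4552  0.4259] 0.01269726429308482
6.2833 [0.4509 0.0041 0.071 ] [3.1405 0.0005 1.5701] [-1.1327 -0.3668  6.0093] 0.022037841320199338 q [-0.072   0.2528  1.9292 -0.0005  0.9584 -1.6417]
```

```bash
cat >> kin.py <<'E'
d=.0365
def f(p):
    a0,h,L1,L2,e=p; return np.array([[a0+L1*np.sin(a)+L2*np.sin(a+b+e)-np.sqrt(r*r-d*d),h+L1*np.cos(a)+L2*np.cos(a+b+e)-z] for a,b,r,z in D]).ravel()
r=least_squares(f,[0,0,.4,.4,0]); print(r.x,abs(r.fun).max())
a0,h,L1,L2,e=r.x
for Lt in(.25,.3,.35,.4):
  for x,zg in((.45,.08),(.52,.08),(.623,.084)):
    row=[]
    for th in(25,30,35,45):
        t=np.radians(th); R=np.sqrt(x*x-d*d)-(Lt-.0188)*np.sin(t)-a0; Z=zg+(Lt-.0188)*np.cos(t)-(h+Lt)
        c=(R*R+Z*Z-L1**2-L2**2)/2/L1/L2
        if abs(c)>1: row.append('none');continue
        g=np.arccos(c); q2=np.arctan2(R,Z)-np.arctan2(L2*np.sin(g),L1+L2*np.cos(g)); q3=g-e; row.append('%.2f %.2f %.2f'%(q2,q3,np.pi-t-q2-q3))
    print(Lt,x,row)
E
python3 kin.py
```

```text
[-0.0273 -0.1444  0.5095  0.4475  0.0598] 0.0004450335519295967
[-0.1237  0.4552  0.4259] 0.01269726429308482
[-0.029  -0.145   0.5106  0.4478  0.0608] 0.00045280991666707404
0.25 0.45 ['0.13 2.18 0.39', '0.12 2.22 0.27', '0.11 2.27 0.15', '0.12 2.36 -0.12']
0.25 0.52 ['0.25 2.02 0.43', '0.24 2.07 0.31', '0.23 2.12 0.18', '0.23 2.21 -0.08']
0.25 0.623 ['0.41 1.77 0.52', '0.39 1.83 0.40', '0.38 1.88 0.27', '0.38 1.97 0.01']
0.3 0.45 ['0.11 2.23 0.37', '0.09 2.28 0.25', '0.08 2.34 0.11', '0.10 2.45 -0.19']
0.3 0.52 ['0.22 2.08 0.41', '0.21 2.13 0.28', '0.20 2.19 0.14', '0.21 2.30 -0.15']
0.3 0.623 ['0.38 1.83 0.49', '0.36 1.89 0.36', '0.35 1.95 0.23', '0.35 2.06 -0.06']
0.35 0.45 ['0.08 2.27 0.35', '0.06 2.34 0.22', '0.05 2.41 0.07', '0.08 2.53 -0.26']
0.35 0.52 ['0.20 2.13 0.38', '0.18 2.19 0.24', '0.17 2.26 0.10', '0.19 2.39 -0.22']
0.35 0.623 ['0.36 1.89 0.46', '0.34 1.96 0.32', '0.32 2.03 0.18', '0.33 2.15 -0.13']
0.4 0.45 ['0.05 2.32 0.33', '0.03 2.40 0.19', '0.02 2.47 0.04', '0.08 2.62 -0.34']
0.4 0.52 ['0.17 2.18 0.36', '0.15 2.25 0.21', '0.15 2.33 0.06', '0.18 2.47 -0.30']
0.4 0.623 ['0.33 1.94 0.43', '0.31 2.02 0.29', '0.30 2.10 0.13', '0.31 2.24 -0.20']
```

{"fn": "play_rows", "kwargs": {
  "steps": [
    [[0,0,-0.05,0,0,0,0.3],[0,0,-0.05,0,0,0,0.5],[0,0,-0.05,0,0,0,0.6],[0,0,-0.05,0,0,0,0.6],[0,0,-0.05,0,0,0,0.6],[0,0,-0.05,0,0,0,0.6],[0,0,-0.05,0,0,0,0.6],[0,0,-0.05,0,0,0,0.6]]
  ]
}}

```text
time_s: 6.95
ee_pos: [0.4509, 0.0041, 0.0714]
eef_rot: [3.141, 0.0, 1.57]
force: [0.7, 0.2, 0.8]
grip_width: 0.0568
```

```bash
python3 - <<'E'
from h import *
st()
for l in(5,10,15,20,25,30): rel([.4505,.0041,.09-.008*l/30],tgt(l),True)
s,t=cam('scene'),cam('top')
a=cv2.resize(s['frame'][70:280,200:480],(560,420)); cv2.imwrite('pics/l2.png',a)
E
```

```text
6.95 [0.4509 0.0041 0.0714] [3.1406 0.0005 1.57  ] [0.7118 0.2199 0.7822] 0.05675089022448463 q [-0.072   0.252   1.9289 -0.0005  0.9596 -1.6417]
shift cm [0.0042 0.1273 0.1503] rot [-0.0862  0.0005 -0.0008] tcp [0.4521 0.0041 0.0699]
shift cm [0.0043 0.2898 0.2624] rot [-0.1735  0.0006 -0.0007] tcp [0.4538 0.0041 0.0688]
shift cm [0.0045 0.4498 0.3604] rot [-0.2608  0.0006 -0.0007] tcp [0.4554 0.0041 0.0678]
shift cm [0.0047 0.6062 0.4445] rot [-0.348   0.0006 -0.0007] tcp [0.4569 0.0041 0.067 ]
shift cm [0.0048 0.7576 0.5153] rot [-0.4353  0.0007 -0.0007] tcp [0.4584 0.0041 0.0663]
shift cm [0.005 0.903 0.573] rot [-0.5226  0.0007 -0.0006] tcp [0.4599 0.0041 0.0657]
```

View pics/l2.png

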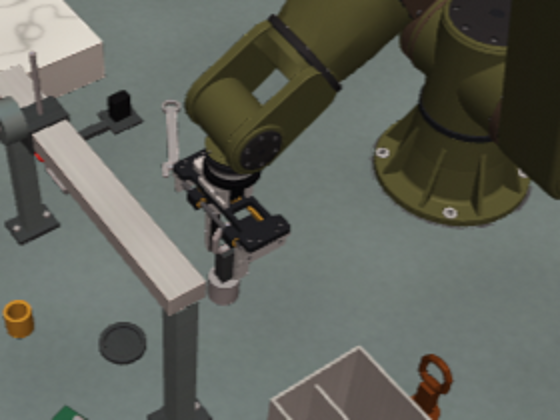

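Gauge stands released upright on the bench (crop (223,288)), fingers open around it. Now pivot the hand back 30° about the handle.

{"fn": "play_rows", "kwargs": {
  "steps": [
    [[0,0.13,0.15,-0.087,0,0,0.6],[0,0.29,0.26,-0.174,0,0,0.6],[0,0.45,0.36,-0.261,0,0,0.6],[0,0.61,0.44,-0.348,0,0,0.6],[0,0.76,0.52,-0.435,0,0,0.6],[0,0.9,0.57,-0.523,0,0,0.6],[0,0.9,0.57,-0.523,0,0,0.6],[0,0.9,0.57,-0.523,0,0,0.6]]
  ]
}}

```text
time_s: 7.72
ee_pos: [0.4595, 0.0041, 0.0657]
eef_rot: [2.62, 0.0, 1.57]
force: [0.9, 0.6, 0.1]
grip_width: 0.0567
```

```bash
python3 - <<'E'
from h import *
st(); rel([.4505,.0041,.082],tgt(30),True)
E
```

```text
7.7167 [0.4595 0.0041 0.0657] [2.6203 0.0001 1.57  ] [0.9323 0.6355 0.0835] 0.0566558604745159 q [-0.0999  0.0784  2.2721  0.1814  0.2762 -1.8315]
shift cm [-0.0014  0.0347  0.017 ] rot [-0.0023  0.0005 -0.0007] tcp [0.4599 0.0041 0.0657]
```

{"fn": "play_rows", "kwargs": {
  "steps": [
    [[0,0.03,0,0,0,0,0.4],[0,0.03,0,0,0,0,0],[0,0.03,0,0,0,0,0],[0,0.03,0,0,0,0,0],[0,0.03,0,0,0,0,0],[0,0.03,0,0,0,0,0],[0,0.03,0,0,0,0,0],[0,0.03,0,0,0,0,0],[0,0.03,0,0,0,0,0]]
  ]
}}

```text
time_s: 8.47
ee_pos: [0.4598, 0.0041, 0.0659]
eef_rot: [2.62, 0.0, 1.57]
force: [1.6, -0.8, -0.8]
grip_width: 0.0217
```

```bash
python3 - <<'E'
from h import *
st(); rel([.4505,.0041,.104],tgt(30),True); rel([.6245,.0041,.104],tgt(30),True)
s=cam('scene'); F=s['frame']
u=proj(s,[.4505,.0041,.02]);print(u)
x,y=int(u[0])-22,int(u[1])-20; c=F[y:y+40,x:x+44]; g=cv2.cvtColor(c,cv2.COLOR_BGR2GRAY)
print(x,y)
for r in range(12,36,2): print(y+r,g[r,6:40])
E
```

```text
8.4667 [0.4598 0.0041 0.0659] [2.6202 0.0001 1.57  ] [ 1.5628 -0.85   -0.8231] 0.02174790324329716 q [-0.0998  0.0787  2.2713  0.1808  0.2767 -1.8308]
shift cm [ 0.0019  1.0946 -1.8916] rot [-0.0023  0.0005 -0.0007] tcp [0.4599 0.0041 0.0877]
shift cm [ 0.0165 16.183   6.7745] rot [-0.0023  0.0005 -0.0007] tcp [0.6339 0.0041 0.0877]
[312.2226 211.5402]
290 191
203 [147 118 115 117 116 116 116 117 114 117 135  82  22  26  26  25  98 147
 157 149 117 101 101 100 109 116 117 116 117 115 115 115 115 115]
205 [177 189 147 113 115 116 117 116 120 144 127  60  22  23  20 132 162 160
 157 122 102 101 110 116 116 117 116 117 116 117 115 115 114 115]
207 [177 174 178 181 135 111 116 100 136 155 156  99  32  21  44  35  22  20
  22  22  19 129 159 143 122 116 115 114 114 115 116 116 115 116]
209 [177 177 177 176 178 162 129 102 121 149 156 153 134  69  20  27  27  26
  26  71 142 162 159 138 117 115 115 115 114 114 115 116 116 116]
211 [178 177 180 180 190 176 117  91  71 105 149 158 155 155 110  82 140 159
 157 156 156 157 123  89 106 116 114 114 114 114 115 115 114 114]
213 [181 177 127  92  
[... 278 characters left out ...]
93  95  92  93  98 103  81  71  79  82  85  88  89  89  89  88
  88  86  82  75  64 101 116 114 113 113 115 116 116 115 115 114]
219 [ 92  92  93  90 100 114 119 120 104  81  78  83  86  88  89  90  90  89
  87  83  77  72  91 111 115 114 114 113 113 113 112 114 116 115]
221 [105  99  70  89 112 116 115 116 117 118 113 101  89  88  89  89  88  85
  82 104  93 105 117 116 115 114 113 113 113 114 114 114 113 113]
223 [ 63  62  60 104 117 116 116 117 118 116 116 117 119 120 121 120 119 117
 117 116 117 117 116 116 115 115 115 114 115 115 114 113 115 114]
225 [ 63  62  60 103 118 116 115 118 117 115 115 114 114 114 114 115 116 116
 117 117 116 116 115 114 115 114 114 114 115 113 114 114 114 115]
```

```bash
python3 - <<'E'
from h import *
s=cam('scene')
for x in(.4505,.453): print('gauge',x,proj(s,[x,.0041,.02]), 'near base',proj(s,[x+.0123,.0041+.0194,0]),'top rim near',proj(s,[x+.0123,.0235,.042]))
im=cv2.imread('pics/scene0.png',0)
print('seat pred',proj(s,[.6245,.0041,.006]),'near base',proj(s,[.6245+.0183,.0041+.0287,0]),'near rim',proj(s,[.6428,.0328,.010]),'far rim',proj(s,[.6062,-.0246,.01]))
print(im[241,244:280]);print(im[226:258,260]);print(im[226:258,263])
E
```

```text
gauge 0.4505 [312.2226 211.5402] near base [312.351  222.0173] top rim near [312.9234 213.2172]
gauge 0.453 [311.5171 211.9167] near base [311.6462 222.3995] top rim near [312.2028 213.603 ]
seat pred [261.3086 241.6604] near base [261.1982 253.0646] near rim [261.0516 251.0825] far rim [261.4447 230.9305]
[111 111 109 109 113  78  54  52  54  57  57  56  56  57  57  57  56  56
  56  56  55  55  55  56  56  56  47  52  51  96 114 112 110 110 109 109]
[115 115 115 115 119  50  55  34  52  55  55  55  55  56  56  56  57  58
  58  57  58  57  55  59  54  30  73 111 110 111 110 110]
[116 114 113 114 118  51  55  37  53  56  55  54  55  56  55  56  57  56
  56  57  57  57  57  60  49  27  84 113 111 110 110 110]
```

{"fn": "play_rows", "kwargs": {
  "steps": [
    [[0,0.4,-0.7,0,0,0,0],[0,1.1,-1.9,0,0,0,0],[0,2,-1.4,0,0,0,0],[0,4,-0.25,0,0,0,0],[0,6,0.9,0,0,0,0],[0,8,2.05,0,0,0,0],[0,10,3.2,0,0,0,0],[0,12,4.35,0,0,0,0],[0,13.7,5.33,0,0,0,0],[0,15,6.08,0,0,0,0],[0,15.7,6.48,0,0,0,0],[-0.02,15.99,6.66,0,0,0,0],[-0.02,15.99,6.66,0,0,0,0]]
  ]
}}

```text
time_s: 9.65
ee_pos: [0.6316, 0.0038, 0.0871]
eef_rot: [2.621, 0.0, 1.57]
force: [0.4, -0.5, -4.0]
grip_width: 0.022
```

```bash
python3 - <<'E'
from h import *
st(); rel([.6223,.0037,.104],tgt(30),True);rel([.6223,.0037,.094],tgt(30),True)
s=cam('scene'); F=s['frame']
cv2.imwrite('pics/p1.png',cv2.resize(F[150:270,190:350],(800,600),interpolation=cv2.INTER_CUBIC))
E
```

```text
9.65 [0.6316 0.0038 0.0871] [2.6213 0.0001 1.5701] [ 0.421  -0.5271 -3.9961] 0.022018701177576636 q [-0.0658  0.376   1.8165  0.0774  0.4309 -1.6977]
shift cm [-0.0111  0.0427 -0.0522] rot [-0.0033  0.0004 -0.0006] tcp [0.6317 0.0037 0.0877]
shift cm [-0.011  -0.4544  0.8155] rot [-0.0033  0.0004 -0.0006] tcp [0.6317 0.0037 0.0777]
```

View pics/p1.png

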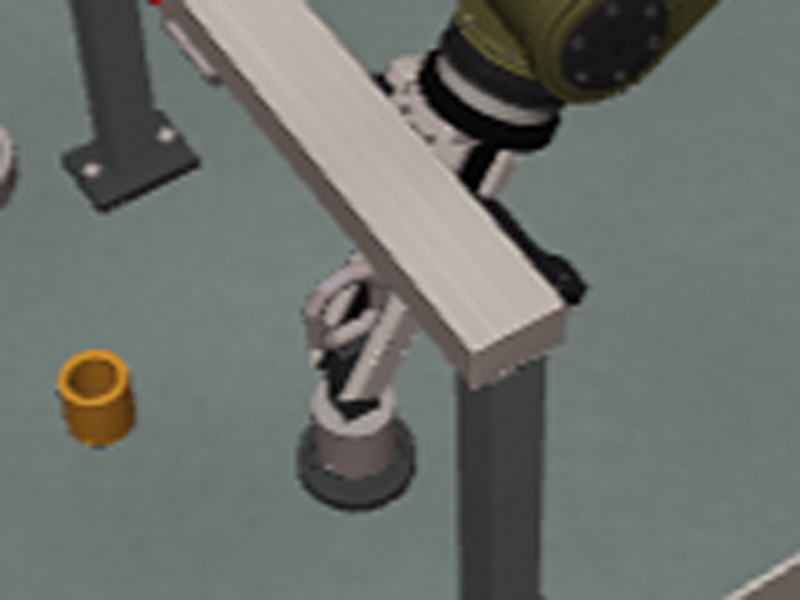

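Hovering over the seat: plug edges crop 319–392, seat 298–414, so nearly concentric. Lower to just above the rim and measure precisely.

{"fn": "play_rows", "kwargs": {
  "steps": [
    [[0,-0.2,0.4,0,0,0,0],[0,-0.4,0.75,0,0,0,0],[0,-0.4,0.75,0,0,0,0],[0,-0.4,0.75,0,0,0,0]]
  ]
}}

```text
time_s: 10.03
ee_pos: [0.6309, 0.0038, 0.0783]
eef_rot: [2.622, 0.0, 1.57]
force: [-0.3, -0.3, -4.4]
grip_width: 0.0217
```

```bash
python3 - <<'E'
from h import *
st()
s=cam('scene'); g=cv2.cvtColor(s['frame'],cv2.COLOR_BGR2GRAY)
for r in range(230,256): print(r,g[r,246:278])
for z in(.013,.03): print(z,proj(s,[.6223,.0037,z]))
print('seat',proj(s,[.6223,.0037,.006]))
for x in(.6223,.6243): print('near base',proj(s,[x+.0123,.0037+.0194,.0125]),'seat near',proj(s,[x+.0183,.0324,0]))
E
```

```text
10.0333 [0.6309 0.0038 0.0783] [2.6222 0.     1.5701] [-0.3021 -0.3345 -4.3901] 0.021692520839659574 q [-0.0659  0.3895  1.8225  0.0806  0.4123 -1.7013]
230 [121 121 122 121 120 119 118 144 159 116  48  18 102 152 160 182 141 103
 106 104 111 144 149 129 119 121 122 122 121 119 120 119]
231 [120 120 122 121 120 118 123 147 156 114  46  40 141 168 167 137  97  70
  62  59 135 160 158 132 117 119 121 120 120 119 120 120]
232 [118 119 118 119 119 118 109 143 156 158 117  46  15  21  23  23  23  24
  23  18 129 160 159 113 106 119 120 118 119 120 121 121]
233 [118 118 118 118 119 119 112 145 158 155 158 102  32  26  29  28  26  24
  38  74 142 161 158 111 108 122 120 120 119 120 121 120]
234 [119 120 119 119 119 122  80 131 159 156 154 160  93  25  27  26  25  73
 144 164 162 162 127  70  72 111 122 120 121 121 121 121]
235 [119 118 118 118 120  91  58  95 148 160 154 155 115  50  24  71 142 164
 159 158 160 159 100  50  53  88 117 122 121 121 122 121]
236 [119 118 118 118  97  68  56  57 120 157 159 155 157 136 150 162 158 157
 157 158 161 121  73  56  58  55 103 122 120 120 121 121]
23
[... 2058 characters left out ...]
4 116 117 120 121 100  93  77  87  93  90
 114 123 121 118 117 117 116 115 116 117 117 116 117 116]
253 [116 115 115 114 115 114 114 115 114 115 117 117 117 118 118 121 121 121
 119 119 120 117 117 117 117 117 117 117 116 116 115 116]
254 [114 115 115 116 115 116 115 115 115 116 117 115 117 117 118 120 119 117
 116 117 117 116 116 117 118 118 116 117 117 117 116 116]
255 [114 114 116 116 117 117 116 116 116 117 118 117 117 118 119 118 119 117
 117 116 115 116 117 117 117 117 116 116 118 118 119 118]
0.013 [261.803  239.7901]
0.03 [261.5606 236.3106]
seat [261.9014 241.2039]
near base [261.703  246.7544] seat near [261.7981 252.595 ]
near base [261.0877 247.0869] seat near [261.1841 252.9295]
```

{"fn": "play_rows", "kwargs": {
  "steps": [
    [[-0.12,0,0,0,0,0,0],[-0.12,-0.1,0.17,0,0,0,0],[-0.12,-0.2,0.35,0,0,0,0],[-0.12,-0.3,0.52,0,0,0,0],[-0.12,-0.36,0.63,0,0,0,0],[-0.12,-0.38,0.66,0,0,0,0],[-0.12,-0.38,0.66,0,0,0,0]]
  ]
}}

```text
time_s: 10.67
ee_pos: [0.6311, 0.0026, 0.0708]
eef_rot: [2.622, 0.0, 1.57]
force: [-0.3, -1.1, -4.3]
grip_width: 0.0218
```

```bash
python3 - <<'E'
from h import *
st()
E
```

```text
10.6667 [0.6311 0.0026 0.0708] [2.6218 0.     1.57  ] [-0.2634 -1.1467 -4.2511] 0.021836705944540222 q [-0.0683  0.4023  1.8259  0.087   0.3959 -1.7097]
```

In the recess (underside ≈ 5 mm, weight still on the hand). Lower the last millimetre and release.

{"fn": "play_rows", "kwargs": {
  "steps": [
    [[0,-0.03,0.05,0,0,0,0],[0,-0.05,0.08,0,0,0,0],[0,-0.06,0.1,0,0,0,0],[0,-0.06,0.1,0,0,0,0]]
  ]
}}

```text
time_s: 11.0
ee_pos: [0.6312, 0.0026, 0.0699]
eef_rot: [2.621, 0.0, 1.57]
force: [-1.9, -1.1, -0.7]
grip_width: 0.022
```

{"fn": "play_rows", "kwargs": {
  "steps": [
    [[0,0,0,0,0,0,0.3],[0,0,0,0,0,0,0.5],[0,0,0,0,0,0,0.65],[0,0,0,0,0,0,0.65],[0,0,0,0,0,0,0.65],[0,0,0,0,0,0,0.65],[0,0,0,0,0,0,0.65],[0,0,0,0,0,0,0.65],[0,0,0,0,0,0,0.65]]
  ]
}}

```text
time_s: 11.75
ee_pos: [0.6312, 0.0026, 0.0699]
eef_rot: [2.621, 0.0, 1.57]
force: [0.6, 0.9, 0.9]
grip_width: 0.0612
```

```bash
python3 - <<'E'
from h import *
st(); rel([.45,.002,.2],tgt(30)); rel([.45,.002,.3],tgt(0))
s=cam('scene'); F=s['frame'];cv2.imwrite('pics/p2.png',cv2.resize(F[150:270,190:350],(800,600),interpolation=cv2.INTER_CUBIC))
E
```

```text
11.75 [0.6312 0.0026 0.0699] [2.6213 0.0001 1.5701] [0.5687 0.9141 0.924 ] 0.0612150227962143 q [-0.0683  0.404   1.8263  0.0875  0.3934 -1.7103]
shift cm [ -0.0761  -9.2563 -20.2958] rot [-0.0034  0.0004 -0.0006] tcp [0.45  0.002 0.2  ]
shift cm [ -0.0767  -4.2854 -28.9728] rot [ 0.5202  0.0002 -0.0007] tcp [0.45  0.002 0.3  ]
```

View pics/p2.png

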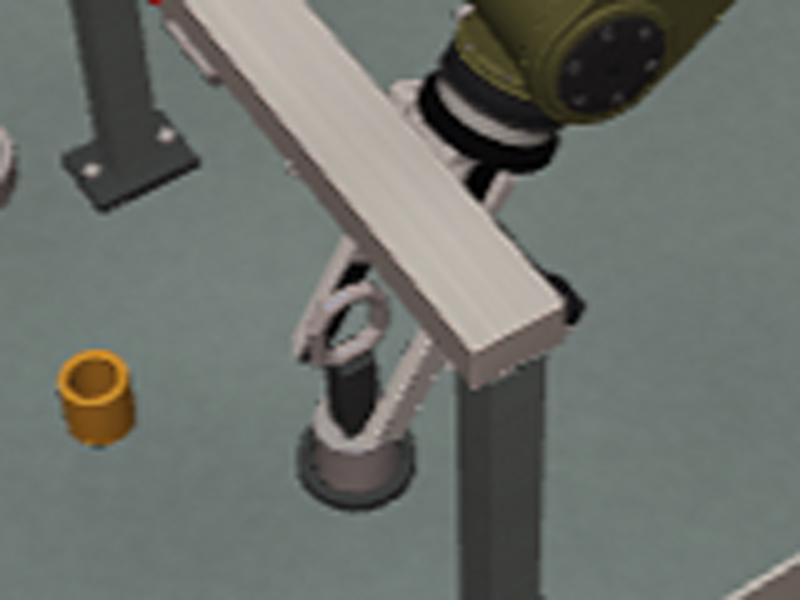

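Gauge seated in the ring, upright, eye open along the rail, fingers clear either side. Withdraw along the fingers, then straighten the hand.

{"fn": "play_rows", "kwargs": {
  "steps": [
    [[0,0,-1,0,0,0,0.65],[0,0,-3,0,0,0,0.65],[0,0,-6,0,0,0,0.65],[0,0,-9.5,0,0,0,0.65],[0,0,-13,0,0,0,0.65],[0,0,-16,0,0,0,0.65],[0,-1,-19,0,0,0,0.65],[0,-2,-22,0.1,0,0,0.65],[0,-3,-25,0.2,0,0,0.65],[0,-4,-28,0.3,0,0,0.65],[0,-4.2,-29,0.4,0,0,0.65],[0,-4.2,-29,0.5,0,0,0.65],[0,-4.2,-29,0.52,0,0,0.65],[0,-4.2,-29,0.52,0,0,0.65]]
  ]
}}

```text
time_s: 12.97
ee_pos: [0.4508, 0.0028, 0.3002]
eef_rot: [-3.141, -0.0, 1.57]
force: [0.3, 0.7, -0.0]
grip_width: 0.0607
```

```bash
python3 - <<'E'
from h import *
st(); rel([.508,-.1745,.33],tgt(0))
s,t=cam('scene'),cam('top'); F=s['frame']
g=cv2.cvtColor(F,cv2.COLOR_BGR2GRAY)
# seated gauge: plug edges and seat edges
for r in(240,242,244): print(g[r,246:278])
k=F[110:134,248:272].max(2); m=(k<45).astype(np.uint8); c=max(cv2.findContours(m,0,1)[0],key=cv2.contourArea)+np.array([248,110]); print(cv2.boundingRect(c), cv2.boxPoints(cv2.minAreaRect(c)))
for z in(.277,.241): print([proj(s,[.508+a,-.1745+b,z]).round(1).tolist() for a in(-.014,.014) for b in(-.009,.009)])
b=t['frame'][205:245,330:370].max(2); print('top row',b[20]); print('col',b[:,19])
print([proj(t,[.508+a,-.1745+b,.277]).round(1).tolist() for a in(-.014,.014) for b in(-.009,.009)])
E
```

```text
12.9667 [0.4508 0.0028 0.3002] [-3.1414 -0.      1.5701] [ 0.2984  0.6982 -0.0038] 0.06071054226537624 q [-0.0751  0.0148  1.6315  0.      1.4955 -1.6452]
shift cm [-17.7234   5.727   -2.9842] rot [-0.0002 -0.     -0.0007] tcp [ 0.508  -0.1745  0.33  ]
[113 113 118  82  55  51  49  62  72  76  78  76  99 111 121 127 112  84
  77  79  77  71  65  58  51  54  54  98 116 113 114 115]
[111 112 115  78  56  53  57  64  72  78  82  84  85  87  87  87  87  86
  85  82  76  71  64  58  57  58  51  99 118 115 114 114]
[112 114 118  87  59  59  57  60  71  78  81  83  85  87  88  87  88  86
  85  79  76  71  63  58  57  55  40  94 115 115 115 115]
(254, 115, 12, 16) [[254. 115.]
 [265. 115.]
 [265. 130.]
 [254. 130.]]
[[262.0, 113.4], [265.6, 117.2], [253.0, 117.3], [256.6, 121.2]]
[[262.6, 123.5], [266.0, 127.3], [253.7, 127.4], [257.2, 131.2]]
top row [122 123 121 121 121 119 116  94  77  80  79  81  78  72  46  39  45  53
  53  51  51  46  48  60  75  80  94 116 119 120 118 118 119 118 118 117
 116 115 115 115]
col [ 94  96  94  94  94  94  95  95  95  84  79  76  66  50  55  53  54  54
  52  53  51  52  52  51  52  76  78  81  86 118 120 120 120 120 119 118
 119 120 121 120]
[[353.5, 229.2], [345.8, 229.3], [353.2, 217.3], [345.6, 217.4]]
```

{"fn": "play_rows", "kwargs": {
  "steps": [
    [[-1.5,0.5,-1,0,0,0,0.65],[-4,1.3,-2,0,0,0,0.65],[-7.5,2.5,-3,0,0,0,0.65],[-11,3.7,-3,0,0,0,0.65],[-14,4.7,-3,0,0,0,0.65],[-16.5,5.4,-3,0,0,0,0.65],[-17.7,5.7,-3,0,0,0,0.65],[-17.7,5.7,-3,0,0,0,0.65],[-17.7,5.7,-1,0,0,0,0.65],[-17.7,5.7,1.5,0,0,0,0.65],[-17.7,5.7,3.5,0,0,0,0.65],[-17.7,5.7,4.8,0,0,0,0.65],[-17.7,5.7,5.3,0,0,0,0.65],[-17.7,5.7,5.3,0,0,0,0.65]]
  ]
}}

```text
time_s: 14.23
ee_pos: [0.5068, -0.173, 0.2468]
eef_rot: [3.14, -0.0, 1.571]
force: [0.7, 0.7, 0.3]
grip_width: 0.0612
```

{"fn": "play_rows", "kwargs": {
  "steps": [
    [[0,0,0,0,0,0,0.3],[0,0,0,0,0,0,0],[0,0,0,0,0,0,0],[0,0,0,0,0,0,0],[0,0,0,0,0,0,0],[0,0,0,0,0,0,0],[0,0,0,0,0,0,0],[0,0,0,0,0,0,0],[0,0,0,0,0,0,0],[0,0,0,0,0,0,0]]
  ],
  "force": 50
}}

```text
time_s: 15.07
ee_pos: [0.5069, -0.1731, 0.2469]
eef_rot: [3.14, -0.0, 1.571]
force: [-0.4, -0.6, 3.0]
grip_width: 0.0174
```

```bash
python3 - <<'E'
from h import *
st()
s=cam('scene'); F=s['frame'];cv2.imwrite('pics/p3.png',cv2.resize(F[80:260,180:340],(640,720))[:600])
E
```

```text
15.0667 [ 0.5069 -0.1731  0.2469] [ 3.1403 -0.0003  1.571 ] [-0.3927 -0.6331  2.982 ] 0.017422838160323625 q [-0.3979  0.2377  1.5029  0.0008  1.3999 -1.969 ]
```

View pics/p3.png

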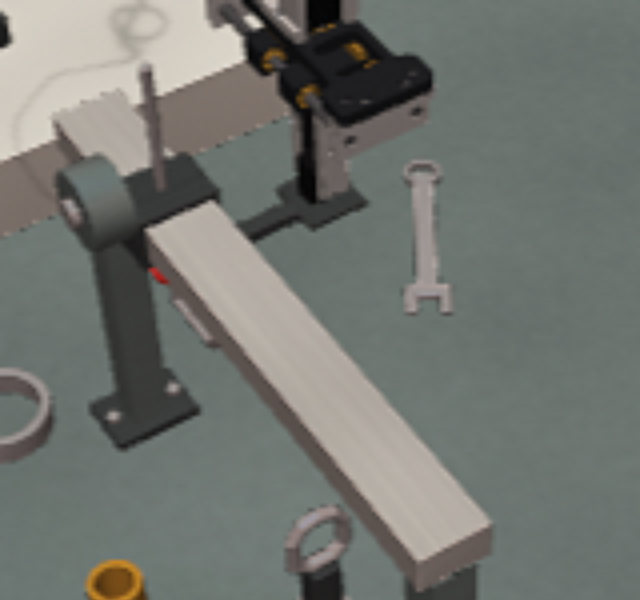

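{"fn": "play_rows", "kwargs": {
  "steps": [
    [[0,0,0.2,0,0,0,0],[0,0,0.6,0,0,0,0],[0,0,1.2,0,0,0,0],[0,0,1.8,0,0,0,0],[0,0,2.4,0,0,0,0],[0,0,3.0,0,0,0,0],[0,0,3.6,0,0,0,0],[0,0,4.2,0,0,0,0],[0,0,4.8,0,0,0,0],[0,0,5.4,0,0,0,0],[0,0,6.0,0,0,0,0],[0,0,6.6,0,0,0,0],[0,0,7.2,0,0,0,0],[0,0,7.6,0,0,0,0],[0,0,7.9,0,0,0,0],[0,0,7.9,0,0,0,0]]
  ]
}}

```text
time_s: 16.45
ee_pos: [0.5069, -0.1733, 0.1684]
eef_rot: [3.14, 0.0, 1.571]
force: [-6.5, -0.1, 11.9]
grip_width: 0.0178
```

```bash
python3 - <<'E'
from h import *
st()
s,t=cam('scene'),cam('top'); F=s['frame']
a=cv2.resize(F[130:250,190:310],(600,600),interpolation=cv2.INTER_CUBIC); cv2.imwrite('pics/p4.png',a)
for y in(-.173,): print('pred bight',proj(s,[.6235,y+.026,.130]),'tip',proj(s,[.6235,y+.057,.139]),'eye c',proj(s,[.6235,.0026,.1315]),'top',proj(s,[.6235,.0026,.16]))
E
```

```text
16.45 [ 0.5069 -0.1733  0.1684] [3.1399 0.0002 1.5709] [-6.4588 -0.0886 11.8938] 0.01777536386619701 q [-0.398   0.3005  1.6091  0.0005  1.2304 -1.969 ]
pred bight [231.2595 178.5256] tip [236.5735 183.464 ] eye c [259.4008 214.0014] top [258.9216 207.2705]
```

View pics/p4.png

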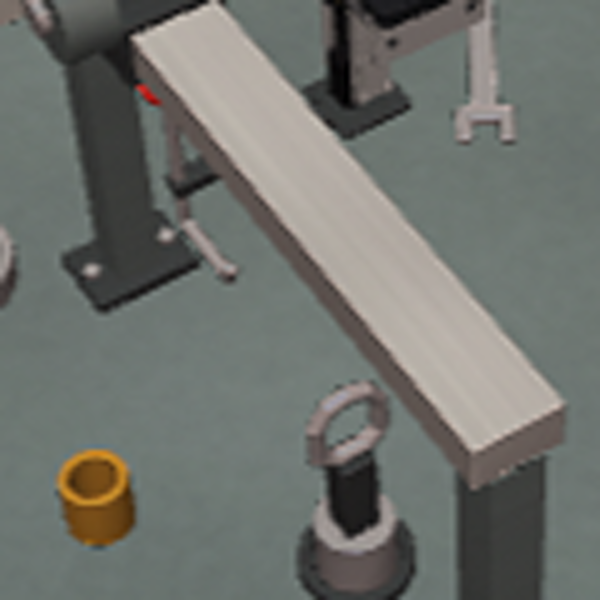

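Prong tip at crop (232,270) → px (236.4,184), predicted (236.6,183.5). Eye centre px (259.6,214.8), predicted (259.4,214.0). Height and line agree; slide the trolley.

{"fn": "play_rows", "kwargs": {
  "steps": [
    [[0.5,0,0,0,0,0,0],[1.5,0,0,0,0,0,0],[3,0,0,0,0,0,0],[4.5,0,0,0,0,0,0],[6,0,0,0,0,0,0],[7.5,0,0,0,0,0,0],[8.5,0,0,0,0,0,0],[9.3,0,0,0,0,0,0],[9.8,0,0,0,0,0,0],[9.8,0,0,0,0,0,0]]
  ]
}}

```text
time_s: 17.38
ee_pos: [0.5069, -0.0744, 0.1699]
eef_rot: [3.139, 0.0, 1.572]
force: [-6.5, 0.5, 11.9]
grip_width: 0.0179
```

```bash
python3 - <<'E'
from h import *
st()
s=cam('scene'); F=s['frame']
cv2.imwrite('pics/p5.png',cv2.resize(F[150:250,210:310],(600,600),interpolation=cv2.INTER_CUBIC))
E
```

```text
17.3833 [ 0.5069 -0.0744  0.1699] [3.1394 0.0003 1.5717] [-6.4665  0.5458 11.8634] 0.017850657369361138 q [-0.2174  0.2479  1.6731  0.0002  1.2184 -1.7892]
```

View pics/p5.png

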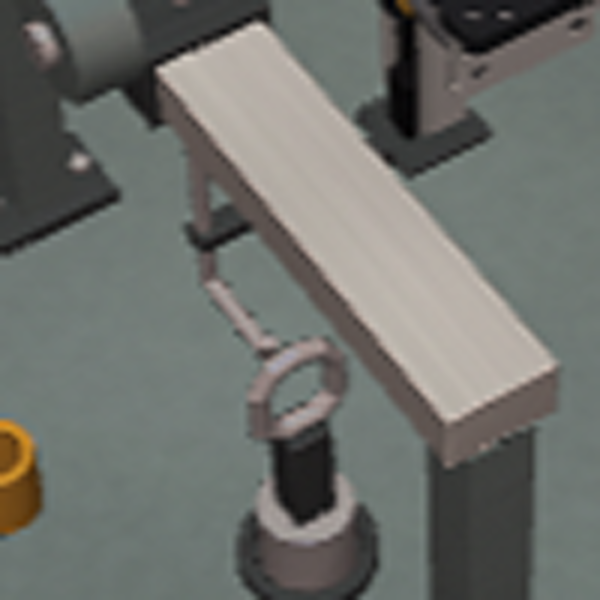

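Prong is lined up behind the eye, tip at crop (268,347) just at the ring. Go on gently, watching the y force.

{"fn": "play_rows", "kwargs": {
  "steps": [
    [[0.4,0,0.1,0,0,0,0],[0.9,0,0.15,0,0,0,0],[1.4,0,0.15,0,0,0,0],[1.9,0,0.15,0,0,0,0],[2.4,0,0.15,0,0,0,0],[2.8,0,0.15,0,0,0,0],[3,0,0.15,0,0,0,0],[3,0,0.15,0,0,0,0]]
  ]
}}

```text
time_s: 18.1
ee_pos: [0.5068, -0.0444, 0.1693]
eef_rot: [3.139, 0.0, 1.572]
force: [-6.1, 0.9, 11.7]
grip_width: 0.0179
```

{"fn": "play_rows", "kwargs": {
  "steps": [
    [[0.4,0,0,0,0,0,0],[0.8,0,0,0,0,0,0],[1.2,0,0,0,0,0,0],[1.6,0,0,0,0,0,0],[1.9,0,0,0,0,0,0],[2.1,0,0,0,0,0,0],[2.1,0,0,0,0,0,0],[2.1,0,0,0,0,0,0]]
  ]
}}

```text
time_s: 18.77
ee_pos: [0.5068, -0.0232, 0.1703]
eef_rot: [3.138, 0.0, 1.572]
force: [-5.4, 1.6, 11.3]
grip_width: 0.0178
```

```bash
python3 - <<'E'
from h import *
st()
s=cam('scene'); F=s['frame']
cv2.imwrite('pics/p6.png',cv2.resize(F[160:250,215:305],(600,600),interpolation=cv2.INTER_CUBIC))
E
```

```text
18.7667 [ 0.5068 -0.0232  0.1703] [3.1384 0.0002 1.5721] [-5.43    1.5635 11.2502] 0.017755510617272718 q [-0.118   0.236   1.6868  0.0002  1.2156 -1.6902]
```

View pics/p6.png

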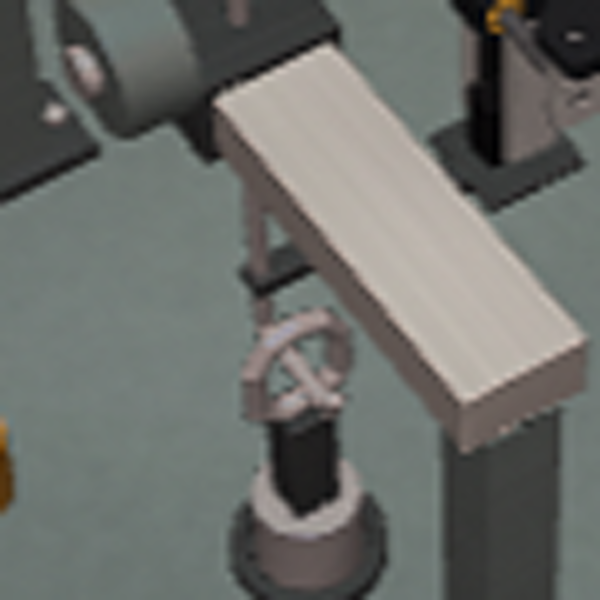

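Prong passes through the eye (tip in front at crop (330,400)). Ease it up slowly.

{"fn": "play_rows", "kwargs": {
  "steps": [
    [[0,0,-0.2,0,0,0,0],[0,0,-0.5,0,0,0,0],[0,0,-0.9,0,0,0,0],[0,0,-1.3,0,0,0,0],[0,0,-1.6,0,0,0,0],[0,0,-1.8,0,0,0,0],[0,0,-2.0,0,0,0,0],[0,0,-2.2,0,0,0,0],[0,0,-2.5,0,0,0,0],[0,0,-2.8,0,0,0,0],[0,0,-3.2,0,0,0,0],[0,0,-3.6,0,0,0,0],[0,0,-4.0,0,0,0,0],[0,0,-4.4,0,0,0,0],[0,0,-4.8,0,0,0,0],[0,0,-5.2,0,0,0,0],[0,0,-5.6,0,0,0,0],[0,0,-5.9,0,0,0,0],[0,0,-6.1,0,0,0,0],[0,0,-6.1,0,0,0,0]]
  ]
}}

```text
time_s: 20.48
ee_pos: [0.5067, -0.0232, 0.232]
eef_rot: [3.138, 0.0, 1.572]
force: [0.8, -0.5, 5.6]
grip_width: 0.0178
```

```bash
python3 - <<'E'
from h import *
st()
E
```

```text
20.4833 [ 0.5067 -0.0232  0.232 ] [3.1376 0.0002 1.572 ] [ 0.825  -0.4755  5.6019] 0.017757653210098156 q [-0.1182  0.1814  1.6052  0.0002  1.3511 -1.6903]
```

{"fn": "play_rows", "kwargs": {
  "steps": [
    [[0,0,-0.2,0,0,0,0],[0,0,-0.4,0,0,0,0],[0,0,-0.6,0,0,0,0],[0,0,-0.8,0,0,0,0],[0,0,-1.0,0,0,0,0],[0,0,-1.2,0,0,0,0],[0,0,-1.35,0,0,0,0],[0,0,-1.45,0,0,0,0],[0,0,-1.5,0,0,0,0],[0,0,-1.5,0,0,0,0],[0,0,-1.5,0,0,0,0]]
  ]
}}

```text
time_s: 21.4
ee_pos: [0.5067, -0.0232, 0.2469]
eef_rot: [3.138, 0.0, 1.572]
force: [2.0, -0.7, 1.9]
grip_width: 0.0178
```

{"fn": "play_rows", "kwargs": {
  "steps": [
    [[0,0,-0.05,0,0,0,0],[0,0,-0.05,0,0,0,0],[0,0,-0.05,0,0,0,0],[0,0,-0.05,0,0,0,0],[0,0,-0.05,0,0,0,0],[0,0,-0.05,0,0,0,0]]
  ]
}}

```text
time_s: 21.9
ee_pos: [0.5067, -0.0232, 0.2469]
eef_rot: [3.138, 0.0, 1.572]
force: [5.5, -0.8, -6.4]
grip_width: 0.0175
```

{"fn": "play_rows", "kwargs": {
  "steps": [
    [[0,0,0,0,0,0,0.25],[0,0,0,0,0,0,0.3],[0,0,0,0,0,0,0.4],[0,0,0,0,0,0,0.5],[0,0,0,0,0,0,0.6],[0,0,0,0,0,0,0.6],[0,0,0,0,0,0,0.6],[0,0,0,0,0,0,0.6],[0,0,-1,0,0,0,0.6],[0,0,-3,0,0,0,0.6],[0,0,-6,0,0,0,0.6],[0,0,-9,0,0,0,0.6],[0,0,-10,0,0,0,0.6],[0,0,-10,0,0,0,0.6],[0,0,-10,0,0,0,0.6],[0,0,-10,0,0,0,0.6],[0,0,-10,0,0,0,0.6],[0,0,-10,0,0,0,0.6]]
  ]
}}

```text
time_s: 23.4
ee_pos: [0.5062, -0.0232, 0.3459]
eef_rot: [3.14, -0.0, 1.572]
force: [-0.6, 0.2, 0.0]
grip_width: 0.0562
```

{"fn": "play_rows", "kwargs": {
  "steps": [
    [[0,0,0,0,0,0,0.6],[0,0,0,0,0,0,0.6],[0,0,0,0,0,0,0.6],[0,0,0,0,0,0,0.6],[0,0,0,0,0,0,0.6],[0,0,0,0,0,0,0.6],[0,0,0,0,0,0,0.6],[0,0,0,0,0,0,0.6],[0,0,0,0,0,0,0.6],[0,0,0,0,0,0,0.6],[0,0,0,0,0,0,0.6],[0,0,0,0,0,0,0.6]]
  ]
}}

```text
time_s: 24.4
ee_pos: [0.5061, -0.0232, 0.3459]
eef_rot: [3.14, -0.0, 1.572]
force: [-0.8, 1.4, 0.1]
grip_width: 0.0561
```

```bash
python3 - <<'E'
from h import *
st()
A=cam('scene')['frame']; 
for i in range(6): s=cam('scene')
B=s['frame']; d=cv2.absdiff(A,B).max(2)[120:260,200:310]; print('motion diff',d.max(),(d>25).sum())
c1=cv2.resize(B[130:250,205:305],(500,600),interpolation=cv2.INTER_CUBIC)
t=cam('top');print('bight pred',proj(s,[.6235,.0028,.209]),'mid',proj(s,[.6235,.0028,.141]),'base',proj(s,[.6235,.0028,.063]))
cv2.imwrite('pics/p7.png',np.hstack([c1,cv2.resize(B[60:300,190:310],(300,600))]))
E
```

```text
24.4 [ 0.5061 -0.0232  0.3459] [ 3.14  -0.     1.572] [-0.8428  1.3668  0.0894] 0.05608287224208437 q [-0.1182  0.133   1.4026  0.0002  1.6044 -1.6902]
motion diff 3 0
bight pred [258.0999 195.1935] mid [259.2831 211.834 ] base [260.5275 229.3372]
```

View pics/p7.png

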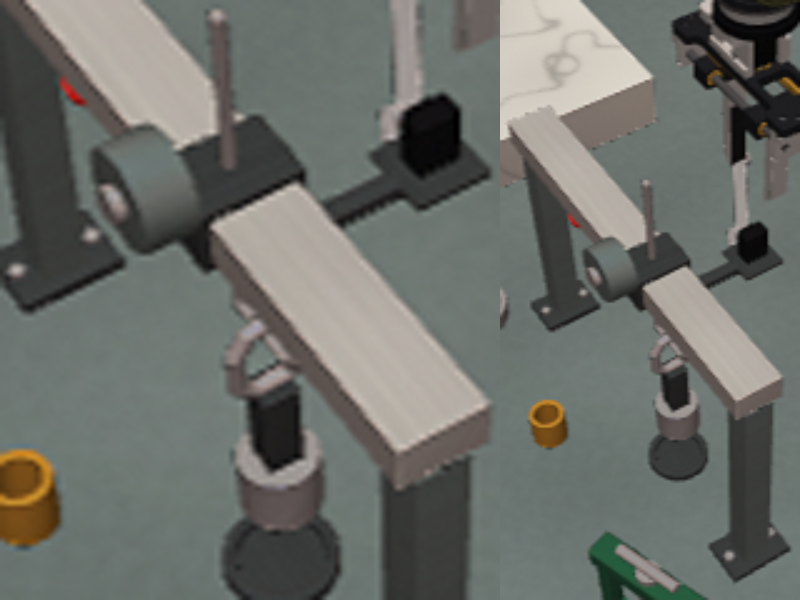

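Gauge hangs clear above the empty seat (plug bottom at px ≈ (261,235), as predicted for hook fully home). It is upright and there was no motion between frames, with the hand clear.

```bash
python3 -c "
from station import ctrl
print(ctrl.hand_in())"
```

```text
the job is handed in; nothing more can be done
None
```

The eyed gauge now hangs on the hook over the empty seat, and the job is handed in. It took 24.4 s on the robot's clock before the final camera check.

I lifted the gauge straight out of its bay, stood it on the open bench and released it. I then took it again with the hand leaning back 30° and stood it in the seat with its eye facing along the rail. After that I pulled the hook down about 78 mm, ran the prong through the eye, eased it up by hand at about 50 mm/s or less, and let go at the top.

**Last checks:**
- The gauge looks upright, and pictures about 0.3 s apart showed no motion.
- The bottom of the plug is at pixel (261,235), about where I predicted it for the hook fully home.
- The hand is about 70 mm above the pull handle, and the wrist force is about 1.6 N or less, which is noise level.

No check failed. The camera and arm readings differed by about 1 to 2 mm when I lined the gauge up over the seat; I corrected for that before lowering it. I did not measure the bystanders again at the end; those visible in the last picture (the puller and the bushing) look undisturbed.

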